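# Isolate the lapping machine and load two ring gauges

## Robot

A 6-joint arm with a two-finger parallel gripper is mounted at the origin on the work surface; the furniture and walls round the work are solid. World frame = base frame: x ahead of the robot, y to its left, z up, the work surface at z = 0. Lengths are in m, angles in degrees, forces in N, time in s.
With the tool pointing down it reaches from about 0.25 to 0.725 m from the base axis. Payload 9.7 kg.
Tool frame: the origin (TCP) lies midway between the tips of the shut fingers; the grasp point (between the pads) lies 19 mm behind it (grip_point_offset is the distance from the TCP to the grasp point, in m); y points along the fingers, z is the direction in which the jaws open and shut, and the axes are right-handed (so a half turn about y gives the same grasp; the last joint's range is limited). The gripper opens to 85 mm and grips with 20 to 120 N. Pads are 22 mm wide; open, the fingers measure 114 mm over their backs; the gripper's body (76 mm by 85 mm) begins 54 mm behind the grasp point. The pads swing forward as they close: fully open they stand 13 mm farther back than shut.
Start: joints at [69.099, 4.979, 10.078, 95.1, 0, 90], TCP at [0.196, 0.514, 0.194] pointing down, gripper open.
Joint ranges: [-179.16, 179.16], [-48.56, 103.87], [-65.8, 70.77], [-126.05, 130.52], [-82.76, 87.17], [-180, 180]. Speed limits (degrees/s): [127.2, 127.2, 147.25, 180, 180, 180].

## Interface

Orientations are given as [roll, pitch, yaw] about the fixed x, y, z axes, in that order (R = Rz(yaw) Ry(pitch) Rx(roll)).
In Python, from workcell import get_obs, camera, job_done, grip_point_offset gives the robot as it stands.
- The arm moves only by the tool move_arm, never from a script. Its argument "deltas" is a list that holds one entry, the list of rows, each a list of 4 numbers: the shift along the tool's x, y, z in m, then the turn about the tool's y in degrees. A call has 1 to 5 rows; each row is the pose to reach, as a shift and turn from the pose commanded when the call began, along the tool's axes at that moment; what a row does not reach only later rows make up. A row lasts 1/10 s, in which the tool goes at most 50 mm and 8.59 degrees, less where a joint would pass 70% of its speed; a pose out of reach is approached as far as the arm can. A call with a gripper value outside its range is refused whole. "claw" is the finger opening in m, from 0 to 0.0854, set as the call begins (left out, the last holds). The fingers move at their own pace and stop on an object; "newtons" is the grip in N (left out, the last holds). Time passes only in rows, so rows that repeat a pose let the fingers close. It gives the time, the measured TCP pose, the force and the opening at its end, in the units of the state.
- get_obs(): the state, without advancing time (a new reading comes with each control period).
- camera(name): name is "side" or "top"; returns a dict with "color" (384x512x3 uint8, blue, green, red), "range_z" (384x512 float32, m along the optical axis (not along the pixel's ray), 0 where there is no reading), "fx", "fy", "cx", "cy" (pixels), "T" (4x4, takes a point from camera to world coordinates). Camera axes: x right, y down, z forward; pixel columns grow to the right and rows downward; lengths in m; the calibration is good to about 2 mm. A picture is of the moment at which its call begins.
- job_done(): hands the job in, once; it reports no verdict.
The state is a dict: "time": time; "q": joint angles; "qd": joint speeds; "joint_efforts": joint torques, N m; "ee_pos": TCP position; "tcp_rot": TCP orientation; "wrist_force": force on the tool from outside, world axes, zero at the start; "torque": the same for the moment, N m; "opening": finger opening in m.
Only numpy, scipy, OpenCV 4.12 (cv2) and the standard library are available. Lean on these libraries where they do the work, as an engineer would, in place of code of your own. Each camera call takes 0.05 s, during which the arm holds its last target. There are 200 camera calls.

## Task

The lapping machine has been left switched on. Turn its rotary isolator to off until the handle rests in its off position, and only then load the two ring gauges from the bench into the conditioning ring on the lap plate: lay them in gently, not dropped, side by side and each flat on the plate. Leave the isolator off and the other things on the bench where they are.

Things in the scene. Friction and masses are not known exactly. Their poses are not given: they have to be found in the camera images.
- lapping_machine: Low grey machine, fixed, 306 x 366 mm, flat deck 125 mm up; origin under its centre on the bench, +x away from the operator. Left (+y): dark round lap plate, 220 mm across, face 14 mm above the deck, in a black rim 248 mm across, 20 mm high. On it the conditioning ring, held at its far side by a roller yoke up to 50 mm above the plate. Right front (-y): the isolator, two push buttons behind it.
- isolator (a joint): Angle of the isolator's handle about a vertical axis: 0 = on (handle points along the machine's +x, away from the operator), pi/2 = off (a quarter turn anticlockwise seen from above: handle crosswise, pointing to the plate, machine +y). End stops at both; a spring detent resists with about 0.25 N m and snaps the handle to the nearer end once past half way.
- isolator_grip (a point): Grip point on the axis of the isolator's handle: 163 mm above the bench, 9 mm below the top of the handle bar. The bar is black, 62 mm long, 14 mm thick, its top 47 mm above the deck, centred on the axis, on a round foot 50 mm across whose top is 13 mm above the deck; under it a grey plate 74 mm square.
- isolator_pointer (a point): Pointer end of the handle bar (the end with the white line on its top), 31 mm from the axis at the height of isolator_grip; it turns with the handle.
- conditioning_ring (a point): Centre of the conditioning ring, on the face of the lap plate (139 mm above the bench); axes as the machine's. The ring is open above, 140 mm inside, 160 mm outside, 24 mm high, and does not move.
- ring_gauge_2: Smaller ring gauge, loose on the bench: a plain dark steel ring, 45 mm outside diameter, 16 mm high, lying flat; origin at the centre of its underside, z up along its axis. About 0.16 kg.
- ring_gauge_3: Larger ring gauge, loose on the bench: a plain brass-coloured ring, 50 mm outside diameter, 14 mm high, lying flat; origin at the centre of its underside, z up along its axis. About 0.16 kg.
- bushing_1: Small steel bushing, 21 mm across and 24 mm high, standing between the two ring gauges; bystander. Origin at the centre of its underside.
- v_block: Steel vee block, 50 x 50 x 45 mm, standing right of the machine; bystander. Origin at the centre of its underside.
Mind the look-alikes: they are no part of the job. Several things have the shape of the ring_gauge_2; the one meant has the colours described above.

How it is judged (in metres and radians):
On the way, in this order (a step that is already met when the one before it is completed fails the run):
1. The isolator is turned to off and rests there (value of joint isolator above 1.42 rad), for 0.2 s.
2. Both ring gauges lie flat on the lap plate inside the conditioning ring (horizontal distance between each of ring_gauge_2, ring_gauge_3 and conditioning_ring below 0.056 m and z of each of ring_gauge_2, ring_gauge_3 in the frame of conditioning_ring below 0.004 m), for 0.2 s.
At the end, for the whole second after the job is handed in: The isolator rests in its off detent (within 0.15 rad), and both ring gauges lie at rest inside the conditioning ring, side by side, each flat on the lap plate with its lower face down as found (underside within 4 mm of the plate, tilt under 0.08 rad) (all of step 2 and value of joint isolator above 1.42 rad and z of each of ring_gauge_2, ring_gauge_3 in the frame of conditioning_ring above -0.004 m and angle between each of ring_gauge_2, ring_gauge_3's own z axis and vertical below 0.08 rad and linear speed of each of ring_gauge_2, ring_gauge_3 below 0.02 m/s); the robot touches nothing.
It fails at once if A ring gauge was put into the conditioning ring while the isolator was not off (value of joint isolator below 1.27 rad and ((horizontal distance between ring_gauge_2 and conditioning_ring below 0.056 m and z of ring_gauge_2 in the frame of conditioning_ring below 0.02 m) or (horizontal distance between ring_gauge_3 and conditioning_ring below 0.056 m and z of ring_gauge_3 in the frame of conditioning_ring below 0.02 m))).
It fails at once if A ring gauge was dropped (fell free at more than 0.6 m/s, a fall of about 20 mm) ((linear speed of ring_gauge_2 above 0.6 m/s and contact force between the fingers and ring_gauge_2 below 0.1 N) or (linear speed of ring_gauge_3 above 0.6 m/s and contact force between the fingers and ring_gauge_3 below 0.1 N)).
It fails at once if The bushing or the vee block was pushed more than 30 mm from its place (distance of any of bushing_1, v_block from where it was at the start of the episode above 0.03 m).
It also fails if it takes over 72 s, if anything falls off the work surface, if the arm or the gripper's body presses on something with over 40 N, if the wrist force passes 120 N, or if a joint passes its speed limit or range.

## Working session

There is one attempt and no reset: what is moved stays moved. The work goes in short steps, Python scripts to look and compute and a tool call to move; the robot and the scene stay as the last step left them, time stands still between calls to the robot, and variables do not carry over. Pictures are saved under pics/ and viewed, about 8 in all and at most 12, crops included, and the job is handed in when it is done.

Besides the shell and the picture viewer there is one more tool, called as name([rows], argument=value, ...), one row to a line, values as JSON. move_arm: Moves the arm, as the interface text tells. Its arguments: {"type":"object","properties":{"deltas":{"type":"array"},"claw":{"type":"number"},"newtons":{"type":"number"}},"required":["deltas"]}

```bash
mkdir -p pics
cat > h.py <<'E'
import numpy as np, cv2
from workcell import get_obs, camera, job_done, grip_point_offset
def cloud(c):
    z=c["range_z"]; v,u=np.mgrid[:z.shape[0],:z.shape[1]]
    P=np.stack([(u-c["cx"])/c["fx"]*z,(v-c["cy"])/c["fy"]*z,z],-1)
    W=P@c["T"][:3,:3].T+c["T"][:3,3]; W[z==0]=np.nan
    return W
E
python3 - <<'E'
from h import *
for n in("top","side"):
    c=camera(n); np.savez(""+n+"0.npz",**c)
    cv2.imwrite(f"pics/{n}0.png",cv2.resize(c["color"],(768,576)))
    print(n,c["T"].round(3).tolist(),c["fx"])
o=get_obs();print(o, grip_point_offset)
E
```

```text
top [[0.026, -0.985, 0.17, 0.278], [-0.999, -0.032, -0.028, -0.018], [0.033, -0.169, -0.985, 1.242], [0.0, 0.0, 0.0, 1.0]] 439.13763949020074
side [[0.994, -0.065, 0.086, 0.321], [-0.106, -0.424, 0.9, -1.477], [-0.022, -0.903, -0.428, 0.785], [0.0, 0.0, 0.0, 1.0]] 499.250589282268
{'time': 0.1, 'q': array([6.90994853e+01, 5.00803094e+00, 1.00401199e+01, 9.50996477e+01,
       7.98364393e-04, 8.99998972e+01]), 'qd': array([-0.09364646, -0.14476738,  0.08529226, -0.10392858, -0.0251317 ,
        0.00541768]), 'joint_efforts': array([-3.86331385e-04, -5.21562660e+01,  4.65652299e+01,  1.60496944e-02,
       -8.77021165e-06,  2.15777391e-05]), 'ee_pos': array([0.19611951, 0.51358498, 0.19346329]), 'tcp_rot': array([-9.00675587e+01,  7.98485091e-04, -2.09004128e+01]), 'wrist_force': array([-0.54274465, -0.69098585,  0.39299983]), 'torque': array([-0.02353171, -0.02999   , -0.00602018]), 'opening': 0.08536416379443777} 0.0187
```

View pics/top0.png

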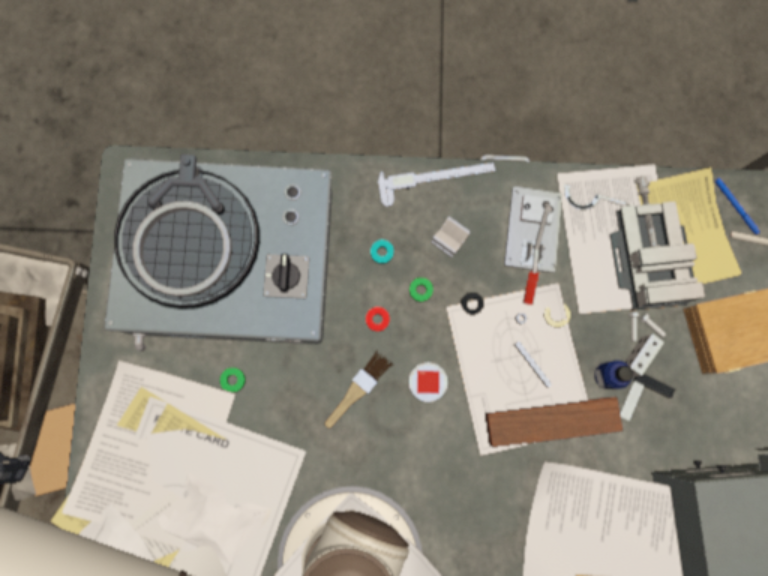

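View pics/side0.png

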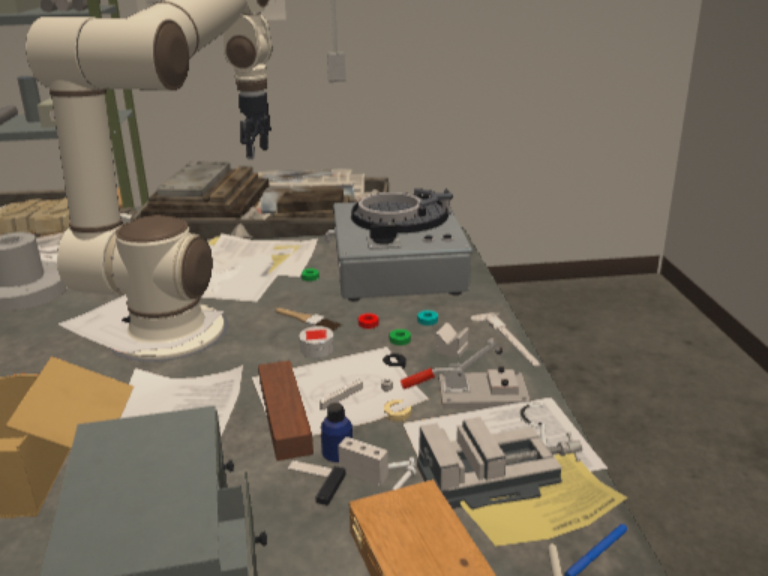

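The top view (768x576) shows the machine upper left, the isolator handle at (285,272) pointing to +x, and the conditioning ring at (182,246). The dark ring gauge is at (472,303), the brass one at (557,316), the bushing at (520,319) and the vee block at (451,236). Next I'll measure these.

Run:
```python
from h import *
c=dict(np.load("top0.npz")); W=cloud(c); k=512/768
def blob(u,v,r,zlo,zhi,name):
    u,v=u*k,v*k; vv,uu=np.mgrid[:384,:512]
    m=(np.hypot(uu-u,vv-v)<r)&(W[...,2]>zlo)&(W[...,2]<zhi)
    P=W[m]; 
    if len(P)<5: print(name,len(P)); return
    (cx,cy),rad=cv2.minEnclosingCircle(P[:,:2].astype(np.float32)); rect=cv2.minAreaRect((P[:,:2]*1000).astype(np.float32))
    print(name,len(P),"mean",P.mean(0).round(4),"circ",round(cx,4),round(cy,4),round(rad,4),"zmed",np.median(P[:,2]).round(4),"rect",rect)
blob(472,303,14,.008,.03,"dark")
blob(557,316,13,.008,.03,"brass")
blob(520,319,9,.014,.05,"bush")
blob(285,272,20,.158,.2,"handle")
blob(182,246,42,.156,.17,"cring")
blob(182,246,100,.11,.132,"deck?")
blob(220,246,125,.119,.131,"deck")
blob(530,245,45,.03,.2,"toggleclamp")
blob(550,420,80,.02,.2,"wood")
# all tall things near grasp region
for x in np.arange(.1,.6,.03):
    print(round(x,2),[int(1000*np.nanmax(np.where((abs(W[...,0]-x)<.015)&(abs(W[...,1]-y)<.015),W[...,2],0))) for y in np.arange(-.4,.6,.03)])
# world of ring circle via color edges
cr=c["color"]; 
for n,(a,b,cc,d) in dict(i=(430,600,260,350)).items():
    im=cr[int(cc*k):int(d*k),int(a*k):int(b*k)]
    cv2.imwrite("pics/crop1.png",cv2.resize(im,None,fx=6,fy=6,interpolation=cv2.INTER_NEAREST))
```

```text
dark 398 mean [ 0.4594 -0.2155  0.014 ] circ 0.4689 -0.2141 0.0409 zmed 0.0139 rect ((460.5240173339844, -213.69418334960938), (57.75593185424805, 78.31879425048828), 0.8724290728569031)
brass 383 mean [ 0.45   -0.3713  0.014 ] circ 0.4493 -0.3752 0.0364 zmed 0.0138 rect ((449.82568359375, -370.0159912109375), (71.00585174560547, 56.76443862915039), 2.3071606159210205)
bush 40 mean [ 0.4422 -0.3042  0.0226] circ 0.4403 -0.3028 0.0204 zmed 0.0233 rect ((442.27484130859375, -302.8756103515625), (39.783592224121094, 17.67219352722168), 88.41867065429688)
handle 149 mean [0.4872 0.1243 0.1702] circ 0.4883 0.1255 0.031 zmed 0.1706 rect ((488.15472412109375, 125.1338119506836), (14.272525787353516, 61.545005798339844), 88.47820281982422)
cring 867 mean [0.5283 0.2978 0.1623] circ 0.5374 0.2957 0.0927 zmed 0.1624 rect ((534.8464965820312, 293.96856689453125), (159.20375061035156, 180.47789001464844), 69.05140686035156)
deck? 8756 mean [0.5163 0.2112 0.1251] circ 0.5355 0.2586 0.2225 zmed 0.125 rect ((535.2902221679688, 242.49407958984375), (366.63385009765625, 306.5162048339844), 88.8429107
[... 2232 characters left out ...]
, 21, 19, 18, 21, 8, 21, 19, 5, 129, 133, 175, 173, 134, 147, 167, 167, 167, 167, 167, 147, 129, 123, 4, 5, 35, 30, 17]
0.49 [14, 28, 46, 49, 15, 15, 20, 21, 6, 21, 19, 5, 5, 5, 4, 127, 134, 175, 174, 143, 148, 166, 144, 144, 143, 168, 165, 148, 121, 3, 5, 37, 27, 0]
0.52 [15, 28, 54, 57, 6, 6, 8, 4, 6, 20, 19, 7, 4, 6, 5, 128, 133, 174, 173, 148, 148, 167, 145, 143, 144, 159, 167, 148, 0, 3, 4, 34, 34, 35]
0.55 [14, 18, 61, 59, 18, 7, 6, 45, 48, 6, 4, 20, 20, 19, 6, 127, 130, 131, 131, 148, 144, 168, 143, 145, 145, 165, 166, 149, 0, 6, 4, 0, 0, 36]
0.58 [18, 18, 80, 73, 18, 5, 5, 47, 47, 48, 4, 20, 19, 21, 6, 129, 130, 136, 137, 148, 148, 179, 178, 166, 164, 178, 143, 147, 0, 6, 4, 0, 0, 0]
```

View pics/crop1.png

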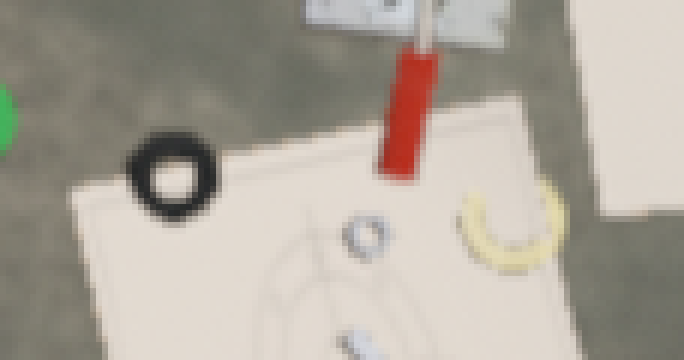

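The crop shows the dark ring centred near (172,178), the bushing at (368,236) and the brass ring at (512,218), whose far edge washes out. I'll fit circles by colour at the known top heights, using both cameras.

```bash
cat >> h.py <<'E'
def onplane(c,uv,z):
    d=np.c_[(uv[:,0]-c["cx"])/c["fx"],(uv[:,1]-c["cy"])/c["fy"],np.ones(len(uv))]@c["T"][:3,:3].T
    o=c["T"][:3,3]; return (o+d*((z-o[2])/d[:,2])[:,None])[:,:2]
def fitc(P):
    from scipy.optimize import least_squares
    r=least_squares(lambda p:np.hypot(P[:,0]-p[0],P[:,1]-p[1])-p[2],[*P.mean(0),.02],loss="soft_l1",f_scale=.003); return r.x.round(4),np.std(r.fun).round(4)
def mask(c,kind):
    b,g,r=[c["color"][...,i].astype(int) for i in range(3)]
    return (np.maximum(np.maximum(b,g),r)<75) if kind=="dark" else ((r-b>28)&(r>150)&(abs(r-g)<40))
E
python3 - <<'E'
from h import *
k=2/3
roi={"top":dict(dark=(472,303),brass=(557,316)),"side":dict(dark=(395,360),brass=(397,408))}
for n in roi:
    c=dict(np.load(n+"0.npz")); vv,uu=np.mgrid[:384,:512]
    for kd,(u,v) in roi[n].items():
        m=mask(c,kd)&(abs(uu-u*k)<14)&(abs(vv-v*k)<14)
        P=onplane(c,np.c_[uu[m],vv[m]].astype(float),.016 if kd=="dark" else .014)
        print(n,kd,m.sum(),fitc(P),"bbox mid",((P.max(0)+P.min(0))/2).round(4),np.ptp(P,axis=0).round(4))
    if n=="side": cv2.imwrite("pics/crop2.png",cv2.resize(c["color"][225:290,230:310],None,fx=8,fy=8,interpolation=cv2.INTER_NEAREST))
c=dict(np.load("top0.npz"));W=cloud(c)
d=np.hypot(W[...,0]-.53,W[...,1]-.295); m=(d<.09)&(d>.06)&(W[...,2]>.158)&(W[...,2]<.168)&(W[...,0]<.56)
print("cring",m.sum(),fitc(W[m][:,:2]))
m=(d<.15)&(W[...,2]>.140)&(W[...,2]<.152)&(d>.1)
print("rim",fitc(W[m][:,:2]))
E
```

```text
top dark 97 (array([ 0.4694, -0.2129,  0.0163]), np.float64(0.0025)) bbox mid [ 0.4704 -0.2115] [0.0376 0.0399]
top brass 128 (array([ 0.4547, -0.376 ,  0.0211]), np.float64(0.0032)) bbox mid [ 0.4515 -0.3763] [0.0464 0.049 ]
side dark 89 (array([ 0.471 , -0.2212,  0.0179]), np.float64(0.0079)) bbox mid [ 0.4712 -0.1991] [0.0422 0.1073]
side brass 485 (array([ 0.4553, -0.3632,  0.0312]), np.float64(0.0156)) bbox mid [ 0.4583 -0.3789] [0.0834 0.1281]
cring 518 (array([0.5237, 0.2968, 0.0745]), np.float64(0.003))
rim (array([0.5453, 0.2963, 0.1164]), np.float64(0.0086))
```

View pics/crop2.png

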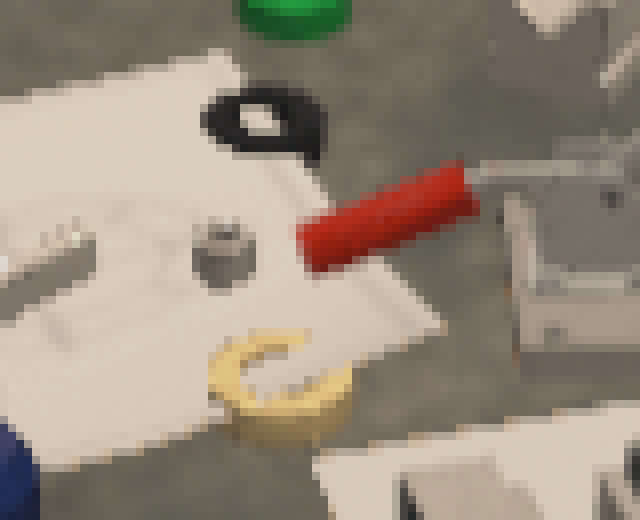

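move_arm([
  [[0, -0.05, 0, 0], [0, -0.06, 0, 0]],
])

```text
time: 0.3
ee_pos: [0.1962, 0.5139, 0.2574]
tcp_rot: [-89.8, -0.0, -20.9]
wrist_force: [0.5, -0.3, 1.4]
opening: 0.0852
```

move_arm([
  [[0.04, 0, -0.025, 0], [0.08, 0, -0.05, 0], [0.12, 0, -0.076, 0], [0.165, 0, -0.104, 0], [0.206, 0, -0.13, 0]],
])

```text
time: 0.8
ee_pos: [0.3421, 0.3186, 0.2542]
tcp_rot: [-90.0, -0.0, -20.9]
wrist_force: [0.3, 0.0, 0.4]
opening: 0.0851
```

move_arm([
  [[0.04, 0, -0.025, 0], [0.08, 0, -0.05, 0], [0.12, 0, -0.076, 0], [0.165, 0, -0.104, 0], [0.206, 0, -0.13, 0]],
], claw=0.05)

```text
time: 1.3
ee_pos: [0.4875, 0.1246, 0.2543]
tcp_rot: [-90.0, -0.0, -20.9]
wrist_force: [0.2, 1.2, -1.6]
opening: 0.05
```

move_arm([
  [[0, 0, 0, -7], [0, 0, 0, -14], [0, 0, 0, -19.6], [0, 0, 0, -19.6], [0, 0, 0, -19.6]],
])

```text
time: 1.8
ee_pos: [0.4865, 0.1264, 0.2541]
tcp_rot: [-90.0, -0.0, -1.5]
wrist_force: [-0.5, 0.8, 0.1]
opening: 0.0498
```

move_arm([
  [[0.001, 0.04, 0, 0], [0.001, 0.075, 0, 0], [0.001, 0.095, 0, 0], [0.001, 0.107, 0, 0], [0.001, 0.107, 0, 0]],
])

```text
time: 2.3
ee_pos: [0.4868, 0.1264, 0.1459]
tcp_rot: [-90.0, 0.1, -1.4]
wrist_force: [-0.8, 0.4, -0.6]
opening: 0.0496
```

move_arm([
  [[0, 0, 0, 0], [0, 0, 0, 0], [0, 0, 0, 0], [0, 0, 0, 0], [0, 0, 0, 0]],
], claw=0.005, newtons=40)

```text
time: 2.8
ee_pos: [0.4877, 0.1264, 0.1474]
tcp_rot: [-90.0, -0.0, -1.3]
wrist_force: [0.4, 0.2, -0.4]
opening: 0.0048
```

The fingers closed to 5 mm, so they don't seem to hold the bar. I'll take a look.

Run:
```python
from h import *
a=camera("top");b=camera("side")
A=cv2.resize(a["color"][130:230,130:260],None,fx=3,fy=3); B=cv2.resize(b["color"][60:190,180:320],None,fx=3,fy=3)
h=max(len(A),len(B)); I=np.zeros((h,A.shape[1]+B.shape[1],3),np.uint8); I[:len(A),:A.shape[1]]=A; I[:len(B),A.shape[1]:]=B
cv2.imwrite("pics/iso1.png",I[:,:800]); print(get_obs()["opening"],get_obs()["q"].round(1))
```

```text
0.004879776493767695 [14.5 -2.1 -2.3 89.7 -0.  15.8]
```

View pics/iso1.png

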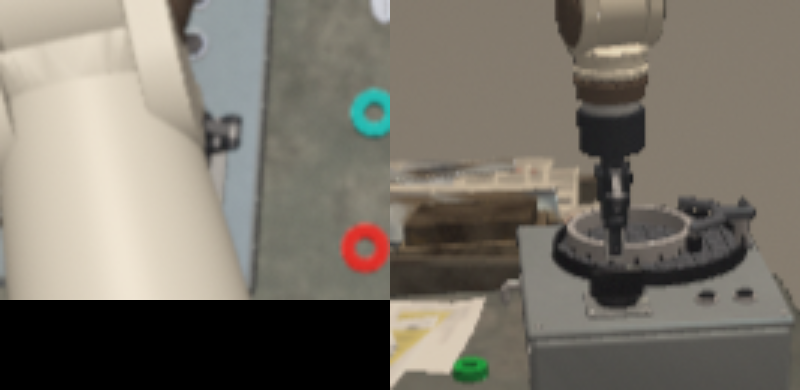

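Run:
```python
from h import *
b=camera("side");a=camera("top")
def pj(c,p):
    q=np.linalg.inv(c["T"])@[*p,1]; return (q[0]/q[2]*c["fx"]+c["cx"],q[1]/q[2]*c["fy"]+c["cy"])
o=get_obs();print(o["ee_pos"],o["tcp_rot"])
for z in(.147,.172): u,v=pj(b,(.488,.126,z)); print(u,v,(u-180)*3+390,(v-60)*3)
W=cloud(b)
for v in range(128,164,3): print(v,W[v,250:262:3].round(3).tolist())
W0=cloud(dict(np.load("top0.npz")));print(W0[181,186:194:2].round(3).tolist())
W1=cloud(dict(np.load("side0.npz")))
for v in range(145,164,3): print(v,W1[v,250:262:3].round(3).tolist())
print(a["T"].round(3).tolist(),b["T"].round(3).tolist())
```

```text
[0.48748474 0.12638797 0.14708088] [-8.99990344e+01  4.40194287e-03 -1.30553888e+00]
254.62470505605916 155.03933031588218 613.8741151681775 285.11799094764655
254.48043261451951 148.27364021434164 613.4412978435586 264.8209206430249
128 [[0.472, 0.105, 0.253], [0.478, 0.067, 0.265], [0.488, 0.069, 0.264], [0.503, 0.107, 0.251]]
131 [[0.474, 0.13, 0.234], [0.48, 0.083, 0.249], [0.49, 0.083, 0.249], [0.533, 0.371, 0.149]]
134 [[0.496, 0.358, 0.143], [0.481, 0.094, 0.235], [0.491, 0.092, 0.235], [0.532, 0.363, 0.14]]
137 [[0.494, 0.342, 0.137], [0.482, 0.113, 0.218], [0.492, 0.108, 0.219], [0.528, 0.335, 0.137]]
140 [[0.484, 0.235, 0.163], [0.482, 0.111, 0.208], [0.493, 0.115, 0.206], [0.524, 0.302, 0.137]]
143 [[0.483, 0.229, 0.154], [0.482, 0.11, 0.197], [0.492, 0.113, 0.196], [0.515, 0.222, 0.155]]
146 [[0.483, 0.234, 0.14], [0.493, 0.229, 0.142], [0.504, 0.223, 0.143], [0.514, 0.22, 0.144]]
149 [[0.472, 0.119, 0.173], [0.482, 0.118, 0.173], [0.492, 0.117, 0.173], [0.503, 0.121, 0.17]]
152 [[0.472, 0.123, 0.161], [0.482, 0.118, 0.162], [0.492, 0.117, 0.162], [0.502, 0.117, 0.161]]
1
[... 582 characters left out ...]
, 0.167], [0.482, 0.121, 0.164], [0.492, 0.113, 0.167], [0.502, 0.115, 0.165]]
154 [[0.471, 0.116, 0.156], [0.482, 0.118, 0.154], [0.492, 0.116, 0.155], [0.502, 0.116, 0.154]]
157 [[0.471, 0.118, 0.144], [0.482, 0.122, 0.142], [0.491, 0.113, 0.145], [0.501, 0.109, 0.145]]
160 [[0.47, 0.112, 0.135], [0.479, 0.101, 0.139], [0.49, 0.103, 0.138], [0.501, 0.111, 0.134]]
163 [[0.468, 0.096, 0.131], [0.479, 0.099, 0.129], [0.488, 0.089, 0.132], [0.499, 0.09, 0.131]]
[[0.026, -0.985, 0.17, 0.278], [-0.999, -0.032, -0.028, -0.018], [0.033, -0.169, -0.985, 1.242], [0.0, 0.0, 0.0, 1.0]] [[0.994, -0.065, 0.086, 0.321], [-0.106, -0.424, 0.9, -1.477], [-0.022, -0.903, -0.428, 0.785], [0.0, 0.0, 0.0, 1.0]]
```

Run:
```python
from h import *
W=cloud(dict(np.load("side0.npz")))
d=np.hypot(W[...,0]-.196,W[...,1]-.514); m=(d<.09)&(W[...,2]>.12)&(W[...,2]<.4)
P=W[m]; print("start: ee z .1935, lowest pts", np.sort(P[:,2])[:8].round(3))
for z in np.arange(.18,.40,.015):
    Q=P[abs(P[:,2]-z)<.0075]; print(round(z,3),len(Q),Q.min(0).round(3) if len(Q) else "",Q.max(0).round(3) if len(Q) else "")
b=camera("side"); W=cloud(b)
print("now")
for v in range(90,150,4):
    r=W[v,225:285]; r=r[(abs(r[:,1]-.126)<.07)&(abs(r[:,0]-.488)<.08)]
    print(v,len(r),r.min(0).round(3) if len(r) else "",r.max(0).round(3) if len(r) else "")
```

```text
start: ee z .1935, lowest pts [0.243 0.244 0.245 0.245 0.245 0.245 0.246 0.246]
0.18 0  
0.195 0  
0.21 0  
0.225 0  
0.24 11 [0.168 0.463 0.243] [0.221 0.567 0.247]
0.255 39 [0.169 0.452 0.248] [0.223 0.566 0.262]
0.27 45 [0.171 0.453 0.263] [0.224 0.566 0.277]
0.285 44 [0.162 0.444 0.278] [0.233 0.574 0.292]
0.3 70 [0.159 0.436 0.293] [0.234 0.58  0.307]
0.315 77 [0.161 0.437 0.308] [0.231 0.583 0.322]
0.33 78 [0.161 0.438 0.323] [0.233 0.574 0.337]
0.345 68 [0.163 0.442 0.338] [0.23  0.572 0.352]
0.36 56 [0.163 0.467 0.353] [0.233 0.512 0.367]
0.375 77 [0.16  0.47  0.368] [0.234 0.515 0.382]
0.39 72 [0.161 0.469 0.383] [0.232 0.509 0.397]
now
90 23 [0.451 0.082 0.378] [0.521 0.122 0.386]
94 20 [0.457 0.087 0.356] [0.522 0.142 0.372]
98 22 [0.451 0.089 0.349] [0.521 0.129 0.359]
102 22 [0.452 0.083 0.339] [0.52  0.11  0.347]
106 22 [0.452 0.084 0.325] [0.52  0.116 0.334]
110 19 [0.455 0.085 0.313] [0.513 0.115 0.32 ]
114 12 [0.47  0.088 0.29 ] [0.507 0.14  0.306]
118 13 [0.469 0.078 0.278] [0.506 0.137 0.295]
122 11 [0.471 0.071 0.27 ] [0.504 0.118 0.284]
126 11 [0.47  0.063 0.256] [0.498 0.116 0.273]
130 9 [0.476 0.067 0.229] [0.496 0.155 0.258]
134 8 [0.475 0.087 0.234] [0.497 0.1   0.237]
138 7 [0.476 0.108 0.211] [0.497 0.12  0.216]
142 7 [0.477 0.106 0.194] [0.497 0.129 0.203]
146 0
```

Both camera depth readings put the real fingertips about 40 mm above the reported TCP, at the start and now. So I'll treat the true tip as reported z + 0.04. Next: reopen, go deeper while watching the force, and grip.

move_arm([
  [[0, 0, 0, 0], [0, 0, 0, 0], [0, 0, 0, 0], [0, 0, 0, 0], [0, 0, 0, 0]],
], claw=0.05)

```text
time: 3.55
ee_pos: [0.4875, 0.1264, 0.1471]
tcp_rot: [-90.0, -0.0, -1.3]
wrist_force: [-1.2, 0.2, 0.5]
opening: 0.0497
```

move_arm([
  [[0, 0.01, 0, 0], [0, 0.02, 0, 0], [0, 0.03, 0, 0], [0, 0.038, 0, 0], [0, 0.038, 0, 0]],
])

```text
time: 4.05
ee_pos: [0.4867, 0.1262, 0.1074]
tcp_rot: [-90.0, 0.1, -1.3]
wrist_force: [0.2, 0.2, 1.2]
opening: 0.05
```

move_arm([
  [[0, 0, 0, 0], [0, 0, 0, 0], [0, 0, 0, 0], [0, 0, 0, 0], [0, 0, 0, 0]],
], claw=0.005)

```text
time: 4.55
ee_pos: [0.4878, 0.1254, 0.1098]
tcp_rot: [-90.1, -0.1, -1.3]
wrist_force: [0.0, -4.7, 3.0]
opening: 0.0131
```

The bar is gripped at 13 mm. Now I'll turn it anticlockwise, which is a negative turn about the tool's y.

move_arm([
  [[0, 0, 0, -6], [0, 0, 0, -12], [0, 0, 0, -18], [0, 0, 0, -24], [0, 0, 0, -30]],
], newtons=60)

```text
time: 5.05
ee_pos: [0.4879, 0.1246, 0.1099]
tcp_rot: [-90.2, 0.0, 28.9]
wrist_force: [0.4, -11.0, 3.6]
opening: 0.013
```

move_arm([
  [[0, 0, 0, -6], [0, 0, 0, -12], [0, 0, 0, -18], [0, 0, 0, -24], [0, 0, 0, -30]],
])

```text
time: 5.55
ee_pos: [0.4884, 0.124, 0.1099]
tcp_rot: [-90.2, 0.2, 58.8]
wrist_force: [4.2, -14.1, 3.2]
opening: 0.0124
```

move_arm([
  [[0, 0, 0, -6], [0, 0, 0, -12], [0, 0, 0, -18], [0, 0, 0, -24], [0, 0, 0, -29]],
])

```text
time: 6.05
ee_pos: [0.4892, 0.1236, 0.1099]
tcp_rot: [-90.2, 0.3, 87.8]
wrist_force: [8.6, -16.7, 0.3]
opening: 0.0128
```

move_arm([
  [[0, 0, 0, 0], [0, 0, 0, 0], [0, 0, 0, 0], [0, 0, 0, 0], [0, 0, 0, 0]],
], claw=0.05)

```text
time: 6.55
ee_pos: [0.4874, 0.1266, 0.1091]
tcp_rot: [-90.0, -0.0, 87.7]
wrist_force: [0.2, 1.1, -0.4]
opening: 0.0502
```

move_arm([
  [[0, -0.02, 0, 0], [0, -0.05, 0, 0], [0, -0.09, 0, 0], [0, -0.12, 0, 0], [0, -0.12, 0, 0]],
])

```text
time: 7.05
ee_pos: [0.4887, 0.1268, 0.2335]
tcp_rot: [-90.3, -0.1, 87.7]
wrist_force: [1.0, -0.7, 0.5]
opening: 0.0501
```

move_arm([
  [[-0.034, 0, 0, 8], [-0.068, 0, 0.001, 16], [-0.102, 0, 0.001, 24], [-0.136, 0, 0.002, 32], [-0.17, 0, 0.002, 40]],
], claw=0.07)

```text
time: 7.55
ee_pos: [0.4782, -0.0445, 0.2286]
tcp_rot: [-90.0, 0.0, 47.4]
wrist_force: [1.0, 0.4, -0.3]
opening: 0.0702
```

move_arm([
  [[0, 0, 0, 8], [0, 0, 0, 16], [0, 0, 0, 24], [0, 0, 0, 32], [0, 0, 0, 40]],
])

```text
time: 8.05
ee_pos: [0.4785, -0.0434, 0.2285]
tcp_rot: [-90.0, 0.0, 7.4]
wrist_force: [0.5, 0.2, 0.3]
opening: 0.0698
```

move_arm([
  [[0, 0, 0, 7.7], [0, 0, 0, 7.7], [0, 0, 0, 7.7]],
])

```text
time: 8.35
ee_pos: [0.4785, -0.0433, 0.2287]
tcp_rot: [-90.0, 0.0, 0.2]
wrist_force: [0.1, -0.8, 0.3]
opening: 0.0701
```

Run:
```python
from h import *
c=camera("top"); W=cloud(c); o=get_obs(); print(o["ee_pos"],o["tcp_rot"])
m=(W[...,2]>.158)&(np.hypot(W[...,0]-.488,W[...,1]-.125)<.04)&(W[...,2]<.18)
P=W[m]; print(len(P),P.mean(0).round(4),cv2.minAreaRect((P[:,:2]*1000).astype(np.float32)))
cv2.imwrite("pics/t2.png",cv2.resize(c["color"],(768,576)))
```

```text
[ 0.4786004  -0.04332857  0.22884047] [-8.99970425e+01  1.75784347e-02  2.11432999e-01]
157 [0.4869 0.1249 0.17  ] ((488.40765380859375, 125.20234680175781), (61.71355438232422, 15.389721870422363), 89.53209686279297)
```

View pics/t2.png

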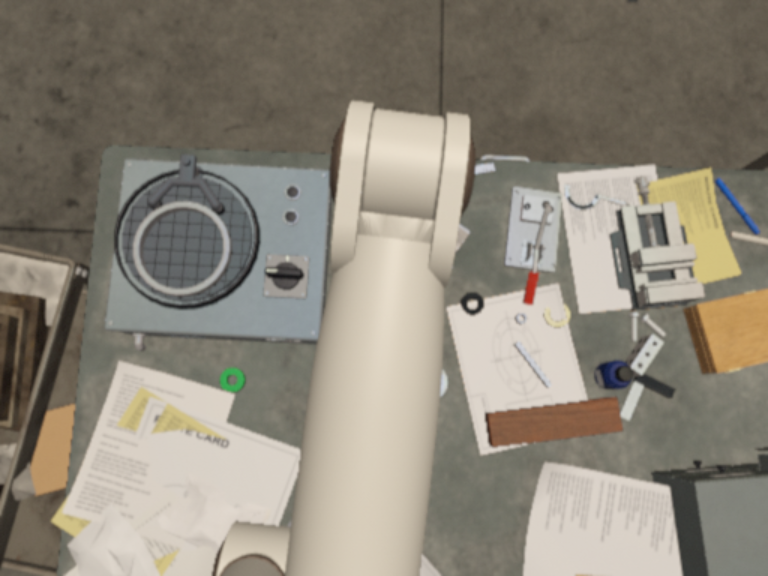

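The picture shows the handle crosswise with its pointer to the plate (265–300,272), so the isolator is off. The gauges are unchanged. Now over the dark gauge.

move_arm([
  [[-0.002, 0, -0.034, 0], [-0.004, 0.03, -0.068, 0], [-0.006, 0.07, -0.102, 0], [-0.008, 0.11, -0.136, 0], [-0.0085, 0.15, -0.169, 0]],
])

```text
time: 8.9
ee_pos: [0.4699, -0.2093, 0.0831]
tcp_rot: [-90.0, -0.0, 0.2]
wrist_force: [0.7, -0.3, -0.4]
opening: 0.0698
```

move_arm([
  [[0, 0.04, 0, 0], [0, 0.07, 0, 0], [0, 0.08, 0, 0], [0, 0.08, 0, 0]],
])

```text
time: 9.3
ee_pos: [0.4695, -0.2076, 0.0035]
tcp_rot: [-89.9, 0.1, 0.1]
wrist_force: [0.5, -0.3, -0.2]
opening: 0.0699
```

Run:
```python
from h import *
b=camera("side"); W=cloud(b); o=get_obs(); print(o["ee_pos"],o["tcp_rot"],o["wrist_force"])
m=(np.hypot(W[...,0]-.47,W[...,1]+.2125)<.07)&(W[...,2]>.02)&(W[...,2]<.15)
v,u=np.where(m); print(u.min(),u.max(),v.min(),v.max())
P=W[m]
for z in np.arange(.02,.09,.006):
    Q=P[abs(P[:,2]-z)<.003]; print(round(z,3),len(Q),Q.min(0).round(3) if len(Q) else "",Q.max(0).round(3) if len(Q) else "")
cv2.imwrite("pics/s3.png",cv2.resize(b["color"][170:270,200:330],None,fx=6,fy=6))
```

```text
[ 0.47043908 -0.20789174  0.00510277] [-9.00021546e+01 -5.60831808e-03  7.94852776e-02] [ 0.84631665 -0.53904687  0.57291051]
254 269 196 235
0.02 0  
0.026 0  
0.032 0  
0.038 0  
0.044 0  
0.05 12 [ 0.46  -0.253  0.047] [ 0.48  -0.168  0.053]
0.056 15 [ 0.46  -0.253  0.054] [ 0.481 -0.166  0.058]
0.062 20 [ 0.459 -0.259  0.059] [ 0.48  -0.169  0.065]
0.068 15 [ 0.46  -0.257  0.065] [ 0.48  -0.171  0.071]
0.074 16 [ 0.46  -0.26   0.071] [ 0.48  -0.245  0.077]
0.08 14 [ 0.46  -0.26   0.077] [ 0.48  -0.25   0.082]
0.086 5 [ 0.46  -0.26   0.083] [ 0.477 -0.251  0.086]
```

View pics/s3.png

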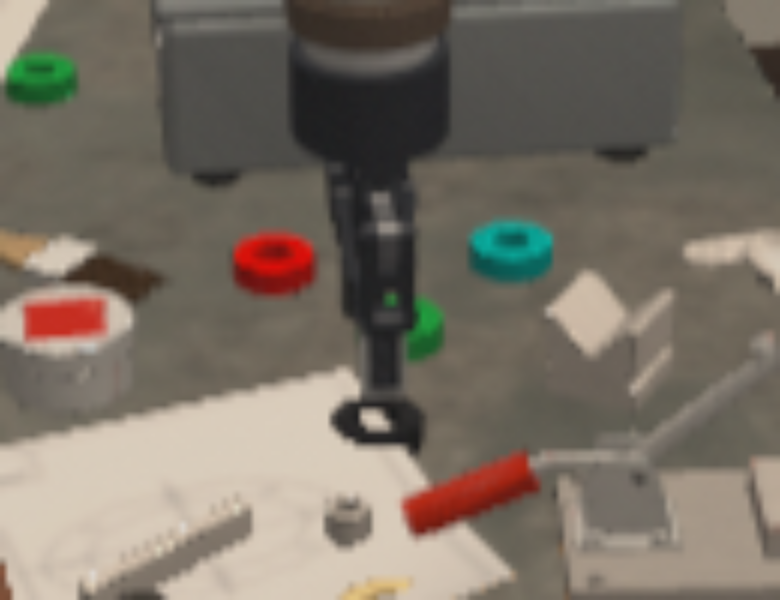

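The side view shows the fingers straddling above the dark ring at (378,420), with the tips at z≈0.047. Descending the rest.

move_arm([
  [[0, 0.015, -0.004, 0], [0, 0.027, -0.004, 0], [0, 0.035, -0.004, 0], [0, 0.039, -0.004, 0], [0, 0.039, -0.004, 0]],
])

```text
time: 9.85
ee_pos: [0.4699, -0.2118, -0.0352]
tcp_rot: [-90.0, 0.1, 0.0]
wrist_force: [0.3, 0.5, -0.3]
opening: 0.0699
```

move_arm([
  [[0, 0, 0, 0], [0, 0, 0, 0], [0, 0, 0, 0], [0, 0, 0, 0], [0, 0, 0, 0]],
], claw=0.035, newtons=30)

```text
time: 10.35
ee_pos: [0.4706, -0.2121, -0.0338]
tcp_rot: [-90.0, -0.1, 0.0]
wrist_force: [-2.2, 0.3, 5.7]
opening: 0.0423
```

move_arm([
  [[0, -0.02, 0, 0], [0, -0.06, 0, 0], [0, -0.1, 0, 0], [0, -0.14, 0, 0], [0, -0.18, 0, 0]],
])

```text
time: 10.85
ee_pos: [0.47, -0.2118, 0.1469]
tcp_rot: [-90.0, 0.0, 0.0]
wrist_force: [0.6, -0.9, -1.3]
opening: 0.0422
```

move_arm([
  [[0, -0.03, 0.03, 0], [0, -0.06, 0.065, 0], [0, -0.06, 0.105, 0], [0, -0.06, 0.145, 0], [0, -0.06, 0.185, 0]],
])

```text
time: 11.35
ee_pos: [0.4701, -0.0255, 0.2056]
tcp_rot: [-90.0, -0.0, -0.0]
wrist_force: [-0.4, 0.5, -2.4]
opening: 0.0423
```

move_arm([
  [[0.015, 0, 0.04, 0], [0.03, 0, 0.08, 0], [0.045, 0, 0.12, 0], [0.06, 0, 0.16, 0], [0.07, 0, 0.2, 0]],
])

```text
time: 11.85
ee_pos: [0.5407, 0.1749, 0.205]
tcp_rot: [-90.0, 0.0, 0.0]
wrist_force: [-0.2, -0.6, -2.3]
opening: 0.0421
```

Run:
```python
from h import *
b=camera("side"); o=get_obs(); print(o["time"],o["ee_pos"],o["wrist_force"],o["opening"],o["q"].round(1))
W=cloud(b); m=(abs(W[...,0]-.54)<.06)&(abs(W[...,1]-o["ee_pos"][1])<.05)&(W[...,2]>.18)&(W[...,2]<.35); print(np.sort(W[m][:,2])[:6].round(3))
cv2.imwrite("pics/s4.png",cv2.resize(b["color"][60:190,190:330],None,fx=5,fy=4.5))
```

```text
11.9 [0.54134867 0.17976705 0.2038557 ] [-5.03988785  1.36327035 -4.41255114] 0.04230603652278169 [18.3  8.1 14.6 96.5  0.1 18.1]
[0.238 0.239 0.239 0.239 0.239 0.24 ]
```

View pics/s4.png

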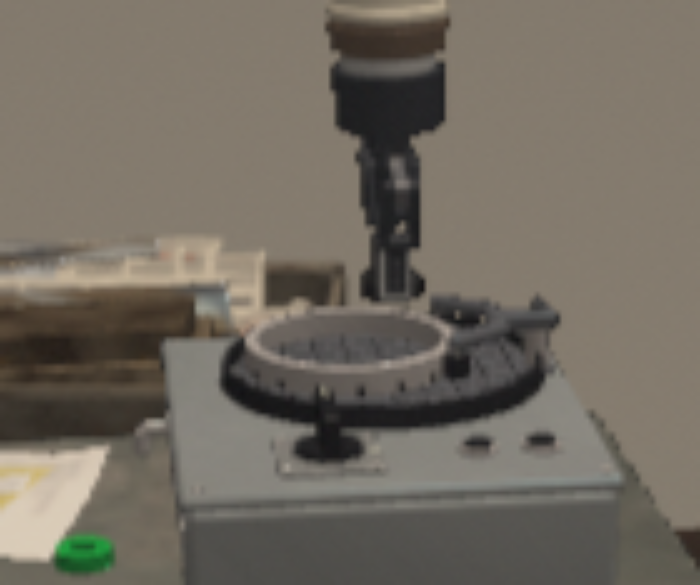

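The view shows the dark ring held level at the fingertips (393,280), with the isolator still off. I grasped it at rep z −0.034 on the bench, so plate contact should come at about 0.105.

move_arm([
  [[0.004, 0, 0.035, 0], [0.008, 0, 0.07, 0], [0.01, 0, 0.1, 0], [0.01, 0, 0.118, 0], [0.01, 0, 0.118, 0]],
])

```text
time: 12.4
ee_pos: [0.5499, 0.2928, 0.2046]
tcp_rot: [-90.0, 0.1, 0.1]
wrist_force: [-0.2, 0.3, -2.1]
opening: 0.0421
```

move_arm([
  [[0, 0, 0, 0], [0, 0, 0, 0]],
])

```text
time: 12.6
ee_pos: [0.5503, 0.2899, 0.2057]
tcp_rot: [-90.0, -0.0, -0.1]
wrist_force: [0.1, 0.6, -1.6]
opening: 0.0424
```

move_arm([
  [[0, 0.02, 0.005, 0], [0, 0.05, 0.005, 0], [0, 0.075, 0.005, 0], [0, 0.088, 0.005, 0], [0, 0.09, 0.005, 0]],
])

```text
time: 13.1
ee_pos: [0.5497, 0.2948, 0.1141]
tcp_rot: [-90.1, 0.1, -0.1]
wrist_force: [0.6, -0.1, -2.5]
opening: 0.0423
```

move_arm([
  [[0, 0.002, 0, 0], [0, 0.004, 0, 0], [0, 0.006, 0, 0], [0, 0.008, 0, 0], [0, 0.008, 0, 0]],
])

```text
time: 13.6
ee_pos: [0.5502, 0.2961, 0.1074]
tcp_rot: [-90.0, -0.0, 0.0]
wrist_force: [-1.0, -1.1, -2.0]
opening: 0.0427
```

move_arm([
  [[0, 0.001, 0, 0], [0, 0.002, 0, 0], [0, 0.002, 0, 0], [0, 0.002, 0, 0]],
])

```text
time: 14.0
ee_pos: [0.5502, 0.296, 0.1054]
tcp_rot: [-90.0, 0.0, -0.0]
wrist_force: [-0.7, -0.2, -1.3]
opening: 0.0422
```

move_arm([
  [[0, 0.001, 0, 0], [0, 0.001, 0, 0], [0, 0.001, 0, 0]],
])

```text
time: 14.3
ee_pos: [0.5503, 0.2961, 0.1053]
tcp_rot: [-90.0, -0.0, 0.0]
wrist_force: [-2.5, -1.0, 5.4]
opening: 0.0425
```

Contact with the plate (wrist force z went from −2 to +5 N). Release and lift.

move_arm([
  [[0, 0, 0, 0], [0, 0, 0, 0], [0, 0, 0, 0], [0, 0, 0, 0]],
], claw=0.056)

```text
time: 14.7
ee_pos: [0.5503, 0.296, 0.1042]
tcp_rot: [-90.0, 0.0, -0.0]
wrist_force: [0.3, 0.3, 0.8]
opening: 0.0559
```

move_arm([
  [[0, -0.01, 0, 0], [0, -0.03, 0, 0], [0, -0.06, 0, 0], [0, -0.1, 0, 0], [0, -0.1, 0, 0]],
])

```text
time: 15.2
ee_pos: [0.5517, 0.2968, 0.2111]
tcp_rot: [-89.8, -0.4, -0.0]
wrist_force: [-0.0, 0.8, -0.8]
opening: 0.0562
```

move_arm([
  [[-0.006, 0, -0.045, 0], [-0.012, 0, -0.09, 0], [-0.018, 0, -0.135, 0], [-0.024, 0, -0.18, 0], [-0.03, 0, -0.225, 0]],
])

```text
time: 15.7
ee_pos: [0.5198, 0.0694, 0.205]
tcp_rot: [-90.0, -0.1, 0.0]
wrist_force: [0.2, -0.2, 0.6]
opening: 0.056
```

move_arm([
  [[-0.012, 0, -0.045, 0], [-0.024, 0, -0.09, 0], [-0.036, 0, -0.135, 0], [-0.048, 0, -0.18, 0], [-0.06, 0, -0.225, 0]],
])

```text
time: 16.2
ee_pos: [0.4595, -0.1557, 0.2051]
tcp_rot: [-90.0, -0.1, 0.0]
wrist_force: [0.6, 0.2, -0.6]
opening: 0.0558
```

Run:
```python
from h import *
c=camera("top"); o=get_obs(); print(o["time"],o["ee_pos"],o["opening"]); W=cloud(c)
vv,uu=np.mgrid[:384,:512]
d=np.hypot(W[...,0]-.55,W[...,1]-.297); m=(d<.04)&(W[...,2]>.147)&(W[...,2]<.162)
P=W[m]; print(len(P),P.mean(0).round(4)); print(cv2.minEnclosingCircle(P[:,:2].astype(np.float32)))
cv2.imwrite("pics/t5.png",np.hstack([cv2.resize(c["color"][100:220,65:185],None,fx=3.2,fy=3.2),cv2.resize(c["color"][160:280,300:420],None,fx=3.2,fy=3.2)]))
```

```text
16.25 [ 0.45793844 -0.1609382   0.20503674] 0.05610788433828474
222 [0.5481 0.295  0.1541]
((0.5492112636566162, 0.29550376534461975), 0.023415790870785713)
```

View pics/t5.png

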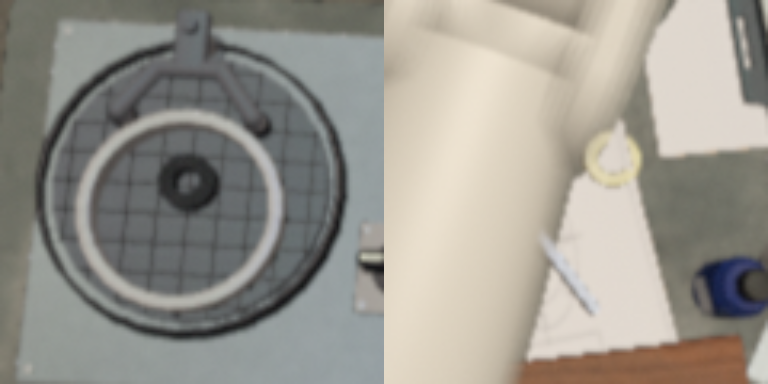

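The dark gauge lies flat in the ring at left (188,181), with its top at z 0.154. The brass ring is now fully visible at right (613,158), so I'll fit it again.

Run:
```python
from h import *
c=camera("top"); vv,uu=np.mgrid[:384,:512]; print(get_obs()["ee_pos"])
m=mask(c,"brass")&(abs(uu-371.5)<12)&(abs(vv-209.5)<12)
P=onplane(c,np.c_[uu[m],vv[m]].astype(float),.014)
print(m.sum(),fitc(P),((P.max(0)+P.min(0))/2).round(4),np.ptp(P,axis=0).round(4))
```

```text
[ 0.45883494 -0.15827071  0.20499745]
99 (array([ 0.4572, -0.3738,  0.0232]), np.float64(0.0034)) [ 0.4572 -0.3791] [0.0578 0.0434]
```

move_arm([
  [[-0.001, 0, -0.044, 0], [-0.002, 0, -0.088, 0], [-0.003, 0, -0.132, 0], [-0.004, 0, -0.176, 0], [-0.004, 0, -0.217, 0]],
], claw=0.066)

```text
time: 16.8
ee_pos: [0.4563, -0.3725, 0.2049]
tcp_rot: [-90.0, -0.0, 0.0]
wrist_force: [0.9, 0.1, 0.2]
opening: 0.0661
```

move_arm([
  [[0, 0.04, 0, 0], [0, 0.085, 0, 0], [0, 0.13, 0, 0], [0, 0.17, 0, 0], [0, 0.19, 0, 0]],
])

```text
time: 17.3
ee_pos: [0.4551, -0.3693, 0.0107]
tcp_rot: [-89.8, 0.2, 0.0]
wrist_force: [-0.2, -0.2, 0.1]
opening: 0.0661
```

move_arm([
  [[0, 0, 0, 0], [0, 0, 0, 0]],
])

```text
time: 17.5
ee_pos: [0.4568, -0.3708, 0.0155]
tcp_rot: [-90.0, -0.0, 0.0]
wrist_force: [0.2, -0.5, 1.3]
opening: 0.0659
```

Run:
```python
from h import *
b=camera("side"); W=cloud(b); o=get_obs(); print(o["ee_pos"],o["tcp_rot"],o["wrist_force"])
cv2.imwrite("pics/s6.png",cv2.resize(b["color"][205:305,210:340],None,fx=6,fy=6))
```

```text
[ 0.45726873 -0.37131339  0.01634409] [-9.00782510e+01 -1.02683056e-01  1.86719848e-02] [1.07747267 0.62093065 0.92411831]
```

View pics/s6.png

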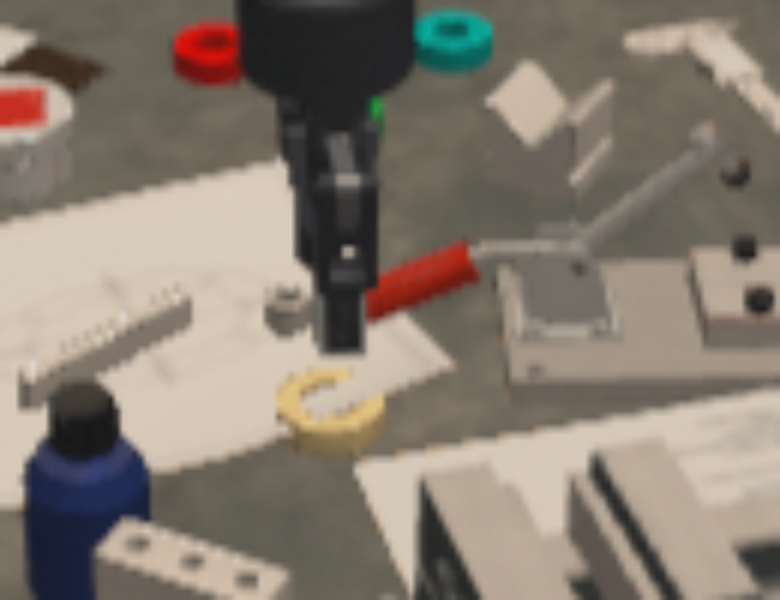

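The side view shows the near finger in line with the brass ring at (330,408), which works out to ring x≈0.456. The bushing is clear. Descend and grasp.

move_arm([
  [[0, 0.015, -0.004, 0], [0, 0.03, -0.004, 0], [0, 0.042, -0.004, 0], [0, 0.05, -0.004, 0], [0, 0.051, -0.004, 0]],
])

```text
time: 18.05
ee_pos: [0.4554, -0.3743, -0.0383]
tcp_rot: [-89.9, 0.1, -0.0]
wrist_force: [0.5, 0.1, -0.1]
opening: 0.0662
```

move_arm([
  [[0, 0, 0, 0], [0, 0, 0, 0], [0, 0, 0, 0], [0, 0, 0, 0], [0, 0, 0, 0]],
], claw=0.038)

```text
time: 18.55
ee_pos: [0.4565, -0.3752, -0.0361]
tcp_rot: [-90.0, -0.0, -0.0]
wrist_force: [0.1, 0.2, 2.7]
opening: 0.0474
```

move_arm([
  [[0, -0.02, 0, 0], [0, -0.06, 0, 0], [0, -0.105, 0, 0], [0, -0.15, 0, 0], [0, -0.195, 0, 0]],
])

```text
time: 19.05
ee_pos: [0.4559, -0.3747, 0.1602]
tcp_rot: [-90.0, 0.0, -0.0]
wrist_force: [1.5, -0.1, -0.6]
opening: 0.0474
```

move_arm([
  [[0, -0.025, 0.03, 0], [0, -0.046, 0.07, 0], [0.001, -0.046, 0.11, 0], [0.003, -0.046, 0.15, 0], [0.005, -0.046, 0.19, 0]],
])

```text
time: 19.55
ee_pos: [0.4611, -0.1836, 0.2046]
tcp_rot: [-90.0, -0.0, -0.0]
wrist_force: [0.2, -0.2, -1.6]
opening: 0.0472
```

move_arm([
  [[0.003, 0, 0.045, 0], [0.006, 0, 0.09, 0], [0.009, 0, 0.135, 0], [0.012, 0, 0.18, 0], [0.015, 0, 0.225, 0]],
])

```text
time: 20.05
ee_pos: [0.476, 0.0418, 0.2046]
tcp_rot: [-90.0, -0.0, -0.0]
wrist_force: [0.2, 0.5, -0.5]
opening: 0.0472
```

move_arm([
  [[0.004, 0, 0.045, 0], [0.008, 0, 0.09, 0], [0.012, 0, 0.135, 0], [0.016, 0, 0.18, 0], [0.02, 0, 0.225, 0]],
])

```text
time: 20.55
ee_pos: [0.496, 0.267, 0.2044]
tcp_rot: [-90.0, -0.0, 0.0]
wrist_force: [1.0, -1.5, -0.6]
opening: 0.0473
```

move_arm([
  [[0, 0, 0.02, 0], [0, 0, 0.033, 0], [0, 0, 0.033, 0], [0, 0, 0.033, 0], [0, 0, 0.033, 0]],
])

```text
time: 21.05
ee_pos: [0.4964, 0.2968, 0.2048]
tcp_rot: [-90.0, -0.0, -0.1]
wrist_force: [-0.2, 0.6, -1.2]
opening: 0.047
```

move_arm([
  [[-0.002, 0.02, 0, 0], [-0.002, 0.05, 0, 0], [-0.002, 0.077, 0, 0], [-0.002, 0.09, 0, 0], [-0.002, 0.092, 0, 0]],
])

```text
time: 21.55
ee_pos: [0.4938, 0.2968, 0.1112]
tcp_rot: [-90.1, 0.1, -0.1]
wrist_force: [-0.2, -0.4, -0.9]
opening: 0.0473
```

move_arm([
  [[0, 0.002, 0, 0], [0, 0.004, 0, 0], [0, 0.006, 0, 0], [0, 0.008, 0, 0], [0, 0.008, 0, 0]],
])

```text
time: 22.05
ee_pos: [0.4943, 0.2981, 0.1044]
tcp_rot: [-90.0, -0.0, 0.0]
wrist_force: [-0.7, -0.6, -0.4]
opening: 0.0474
```

move_arm([
  [[0, 0.001, 0, 0], [0, 0.001, 0, 0], [0, 0.001, 0, 0]],
])

```text
time: 22.35
ee_pos: [0.4943, 0.298, 0.1035]
tcp_rot: [-90.0, -0.0, -0.0]
wrist_force: [0.2, -0.4, -0.7]
opening: 0.0478
```

move_arm([
  [[0, 0.001, 0, 0], [0, 0.001, 0, 0], [0, 0.001, 0, 0]],
])

```text
time: 22.65
ee_pos: [0.4944, 0.2981, 0.1029]
tcp_rot: [-90.0, -0.0, -0.0]
wrist_force: [-2.0, -0.4, 3.3]
opening: 0.0476
```

move_arm([
  [[0, 0.001, 0, 0], [0, 0.001, 0, 0], [0, 0.001, 0, 0]],
])

```text
time: 22.95
ee_pos: [0.4944, 0.2981, 0.1029]
tcp_rot: [-90.0, -0.1, 0.0]
wrist_force: [-4.4, -2.2, 10.4]
opening: 0.0476
```

Contact is firm. Release, lift, retreat and check.

move_arm([
  [[0, -0.001, 0, 0], [0, -0.001, 0, 0], [0, -0.001, 0, 0], [0, -0.001, 0, 0]],
], claw=0.06)

```text
time: 23.35
ee_pos: [0.4942, 0.298, 0.1021]
tcp_rot: [-90.0, 0.0, -0.0]
wrist_force: [0.7, -0.0, 0.6]
opening: 0.0601
```

move_arm([
  [[0, -0.01, 0, 0], [0, -0.03, 0, 0], [0, -0.06, 0, 0], [0, -0.1, 0, 0], [0, -0.12, 0, 0]],
])

```text
time: 23.85
ee_pos: [0.4947, 0.2983, 0.2266]
tcp_rot: [-89.9, -0.2, -0.0]
wrist_force: [0.3, 0.6, -0.1]
opening: 0.06
```

move_arm([
  [[0, 0, -0.045, 0], [0, 0, -0.09, 0], [0, 0, -0.135, 0], [0, 0, -0.18, 0], [0, 0, -0.225, 0]],
])

```text
time: 24.35
ee_pos: [0.494, 0.0714, 0.2233]
tcp_rot: [-90.0, -0.1, 0.0]
wrist_force: [0.8, 0.4, 0.5]
opening: 0.0599
```

move_arm([
  [[0, 0, -0.04, 0], [0, 0, -0.06, 0], [0, 0, -0.06, 0], [0, 0, -0.06, 0]],
])

```text
time: 24.75
ee_pos: [0.4943, 0.013, 0.223]
tcp_rot: [-90.0, -0.0, -0.1]
wrist_force: [-0.7, -0.1, 0.2]
opening: 0.06
```

Run:
```python
from h import *
c=camera("top"); s=camera("side"); o=get_obs(); print(o["time"],o["ee_pos"],o["wrist_force"]); W=cloud(c)
for n,x in(("dark",.549),("brass",.494)):
    d=np.hypot(W[...,0]-x,W[...,1]-.297); m=(d<.027)&(W[...,2]>.1465)&(W[...,2]<.162); P=W[m]
    A=np.c_[P[:,:2]-P[:,:2].mean(0),np.ones(len(P))]; co=np.linalg.lstsq(A,P[:,2],rcond=None)[0]
    print(n,len(P),cv2.minEnclosingCircle(P[:,:2].astype(np.float32)),"z",np.median(P[:,2]).round(4),"tilt",np.hypot(*co[:2]).round(3))
m=(W[...,2]>.158)&(np.hypot(W[...,0]-.488,W[...,1]-.125)<.04)&(W[...,2]<.18)
print(cv2.minAreaRect((W[m][:,:2]*1000).astype(np.float32)))
cv2.imwrite("pics/f.png",np.hstack([cv2.resize(c["color"][100:220,65:225],None,fx=3.2,fy=3.2),cv2.resize(s["color"][110:200,215:320],None,fx=2.7,fy=384/90)])[:,:800])
```

```text
24.85 [0.4943238  0.01385142 0.22271149] [-0.6820371   0.65753    -0.69239502]
dark 228 ((0.5483959317207336, 0.2955048978328705), 0.023183824494481087) z 0.1545 tilt 0.027
brass 243 ((0.4922999441623688, 0.2978620231151581), 0.025343021377921104) z 0.1529 tilt 0.016
((488.3018493652344, 143.15663146972656), (14.682514190673828, 24.931800842285156), 0.2338678538799286)
```

View pics/f.png

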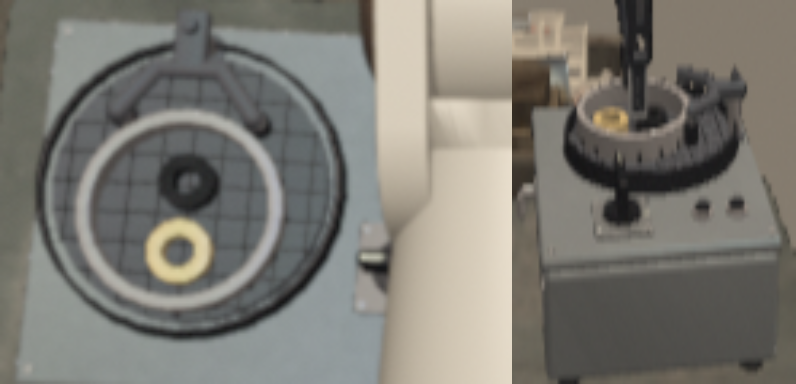

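Both gauges lie flat, side by side inside the ring: dark at (188,181), brass at (179,251). The handle is still crosswise at (372,258), and the arm is clear of everything. Handing in.

```bash
python3 -c "
from h import *
print(job_done())"
```

```text
the job is handed in; nothing more can be done
None
```

I turned the isolator to off first. Then I laid the dark steel gauge and the brass gauge into the conditioning ring, pressing each onto the plate until I felt contact before letting go. I handed the job in at about 25 s; no verdict was reported.

**Last checks, from the cameras:**

| Item | Height of top (z) | Expected | Tilt | Distance from ring centre |
|---|---|---|---|---|
| Dark gauge | 0.1545 m | 0.155 m | about 0.03 rad | about 25 mm |
| Brass gauge | 0.153 m | 0.153 m | about 0.02 rad | about 32 mm |

- **Spacing:** the gauge centres are 56 mm apart, so there are about 8 mm between them.
- **Isolator:** the handle was crosswise at about 89.5° after the turn. In the last picture the arm hid part of it, but what showed was still crosswise.
- **Arm:** it was clear of everything when I handed in.
- **Bushing and vee block:** neither was touched as far as I saw, but I did not measure their positions again at the end.

**Disagreement:** the reported TCP height was about 35–40 mm below the real fingertips in the camera depth. My first close on the isolator handle therefore missed, above the bar and without touching it, and I corrected the height for every later grasp. The finger opening also read about 6% under the true widths.

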